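# Open up the strap cutter for a knife change

### The job

The strap cutter on the bench is due for a knife change. Swing its hinged guard up and over, past its balance point, and ease it back onto its rest so it stays open on its own; then slide the stiff side guide along its slot, away from the knives, steadily until it is hard against the end stop you cannot see. Do not let the guard slam or the guide shoot along, keep off the knives, and leave everything else on the bench where it is.

Things in the scene. Friction and masses are not known exactly. Their poses are not given: they have to be found in the camera images.
- cutter: Hand-cranked strap cutter, a grey machine 240 (x) by 320 (y) mm, fixed; origin on the bench under its centre. Its x points from the feed side (robot) to the rear, y left, z up. Steel feed table in front, top 70 mm above the bench. Side cheeks, inner faces at y = +-133 mm, tops at 124 mm (84 mm in front of x = -25 mm). A crank sticks out at the right rear.
- guard_hinge (a point): Fixed point on the guard's hinge axis, mid-width, 65 mm behind the machine's origin and 125 mm above the bench; axes as cutter. The hinge axis runs along the machine's y.
- guard_handle (a point): Centre of the guard's handle: a round bar 12 mm thick, 110 mm long along the machine's y, on a leg at each end. Guard shut, it lies 176 mm in front of (-x) and 35 mm above the hinge, 41 mm in front of the guard's front edge and 29 mm above its top. It turns with the guard.
- guard (a joint): Guard angle (rad): 0 shut, growing as its front swings up and over to the rear, 1.80 at rest on its stop. Steel frame 256 mm wide, 135 mm long, clear window, 30 mm front lip, 0.45 to 0.75 kg. It balances near 1.5 rad: below that it falls shut, beyond it sinks back onto its stop. Hinge damped, hardly any friction. Shut, it covers the knives and the side guide.
- guide_block (a point): Centre of the side guide's dark steel block, 36 (machine x) by 34 (machine y) by 38 mm high, on the feed table, top 109 mm above the bench, a 22 mm brass nut on it up to 121 mm. A 6 mm steel blade, 26 mm high, lies flush with its right (-y) face and sticks out 8 mm in front, 22 mm behind. Push its flat right face or pinch it across its 34 mm.
- guide (a joint): Travel of the side guide (m) along its slot in the feed table, growing to the machine's left (+y), away from the knives; starts between 0 and 0.05. The end stop, out of sight in the slot, is at 0.130, 37 mm before the block would meet the left cheek. Stiff: 7 to 9 N moves it; it stays where it is left.
- knives: Shaft with six round steel knives 52 mm across, behind the side guide: axis along the machine's y, 30 mm behind the machine's origin, 94 mm above the bench; knives from y = -102 to +33 mm. Keep off them. Its origin is the machine's.
- round_knife: Half-moon leather knife lying flat, about 200 mm long with a wooden handle; origin under its ferrule. Leave it.
- mallet: Wooden mallet lying down, head 64 mm thick and 100 mm long, handle 190 mm; origin under its head. Leave it.
- spool: Upright thread spool, 60 mm across, 90 mm tall; origin under its centre. Leave it.
- glue_jar: Closed glue jar, 72 mm across, 95 mm tall; origin under its centre. Leave it.

How it is judged:
By the outcome, as a careful person would: the job done as asked, in the order asked, and still so for the second after the job is handed in, with the robot touching nothing.
It also fails if it takes over 56 s, if anything falls off the work surface, if the arm or the gripper's body presses on something with over 40 N, if the wrist force passes 120 N, or if a joint passes its speed limit or range.

### The arm

A 6-joint arm with a two-finger parallel gripper is mounted at the origin on the work surface. World frame = base frame: x ahead of the robot, y to its left, z up, the work surface at z = 0. Lengths are in mm, angles in degrees, forces in N, time in s.
With the tool pointing down it reaches from about 300 to 850 mm from the base axis. Payload 4.2 kg.
Tool frame: the origin (TCP) lies between the finger pads; the fingertips stand 22 mm ahead of it and the grasp point (between the pads) lies 3 mm ahead of it; z points along the fingers, y is the direction in which the jaws open and shut (so a half turn about z gives the same grasp; the last joint's range is limited). The gripper opens to 91 mm and grips with 3 to 60 N. Pads are 32 mm wide; open, the fingers measure 118 mm over their backs; the gripper's body (76 mm by 178 mm) begins 60 mm behind the grasp point.
Start: joints at [-67.151, 18.312, 89.639, -0, 72.044, -1.146], TCP at [233.836, -525.32, 235.976] pointing down, gripper open.
Joint ranges: [-177.97, 177.97], [-48.28, 115.42], [12.27, 149.76], [-77.06, 257.06], [2.81, 150.46], [-146.56, 146.56]. Speed limits (degrees/s): [147.25, 147.25, 180, 180, 180, 180].

### API

Orientations are given as [roll, pitch, yaw] about the fixed x, y, z axes, in that order (R = Rz(yaw) Ry(pitch) Rx(roll)).
In Python, from workcell import telemetry, cams, env gives the robot as it stands.
- The arm moves only by the shell command python3 -m inch 'ROWS' [FORCE]. ROWS is JSON, a list of rows, each an object of numbers: "x", "y", "z": the shift along the tool's x, y, z in cm; "yaw": the turn about the tool's z in units of 5 degrees (1.0 is 5 degrees); "gripper": the gripper's target within -1 to 1 (fully open at 1, half-way at 0, shut at -1). A call has 1 to 12 rows; each row shifts and turns the commanded pose from where the row before left it, along the tool's axes as they then stand; what a row does not reach is not made up. A row lasts 1/12 s, in which the tool goes at most 41.7 mm and 7.16 degrees, less where a joint would pass 70% of its speed; a pose out of reach is approached as far as the arm can. A call is refused whole if a number of a shift passes 4.17 or a number of a turn 1, either way. A call with a gripper value outside its range is refused whole. The fingers move at their own pace and stop on an object; FORCE is the grip in N (left out, the last holds). Time passes only in rows, so rows that do not move let the fingers close. It gives the time, the measured TCP pose, the force and the opening at its end, in the units of the state.
- telemetry.state(): the state, without advancing time (a new reading comes with each control period).
- cams.grab_frame(name): name is "scene" or "top" or "wrist"; returns a dict with "pixels" (384x512x3 uint8, red, green, blue), "mtx" (3x3 intrinsics, pixels), "distortion" ([k1, k2, p1, p2, k3] as OpenCV has them; the pictures are not rectified), "rvec" (rotation vector, rad) and "tvec" (3), from world to camera coordinates, as OpenCV has them. Camera axes: x right, y down, z forward; pixel columns grow to the right and rows downward; lengths in mm; the calibration is good to about 2 mm. A picture is of the moment at which its call begins. There is no depth.
- env.job_done(): hands the job in, once; it reports no verdict.
The state is a dict: "time_s": time; "qpos": joint angles; "qvel": joint speeds; "effort": joint torques, N m; "ee_pos": TCP position; "ee_rot": TCP orientation; "force": force on the tool from outside, world axes, zero at the start; "torque": the same for the moment, N m; "gripper_width": finger opening in mm.
Only numpy, scipy, OpenCV 4.12 (cv2) and the standard library are available. Lean on these libraries where they do the work, as an engineer would, in place of code of your own. Each camera call takes 0.05 s, during which the arm holds its last target. There are 200 camera calls.

## Working session

There is one attempt and no reset: what is moved stays moved. The work goes in short steps, Python scripts to look and compute and a shell command to move; the robot and the scene stay as the last step left them, time stands still between calls to the robot, and variables do not carry over. Pictures are saved under pics/ and viewed, about 8 in all and at most 12, crops included, and the job is handed in when it is done.

```bash
ls; mkdir -p pics; python3 - <<'E'
from workcell import telemetry, cams
import cv2
print(telemetry.state())
for n in ("scene","top"):
    f=cams.grab_frame(n); cv2.imwrite(f"pics/{n}0.png",f["pixels"][:,:,::-1])
    print(n,f["mtx"].tolist(),f["distortion"],f["rvec"],f["tvec"])
E
```

```text
pics
{'time_s': 0.0, 'qpos': array([-6.71510132e+01,  1.83517710e+01,  8.97064094e+01, -1.34166433e-03,
        7.20421930e+01, -1.14419725e+00]), 'qvel': array([ 0.01762429, -0.02716029,  0.05245409, -0.02855823,  0.01880803,
        0.09848429]), 'effort': array([-3.57906883e-04, -4.12455869e+01, -2.31974405e+01,  7.26327673e-02,
        4.58395982e-02, -1.58765388e-04]), 'ee_pos': array([ 233.6431857 , -524.88962442,  235.11890788]), 'ee_rot': array([-1.79899621e+02, -7.29001703e-04,  2.39935982e+01]), 'force': array([ 0.34781087, -0.36444416,  0.24969084]), 'torque': array([0.03116561, 0.00150262, 0.00984553]), 'gripper_width': 91.24747132814008}
scene [[394.23213313641804, 0.0, 259.1160552098068], [0.0, 394.23213313641804, 186.79139605697537], [0.0, 0.0, 1.0]] [-0.11096069  0.          0.          0.          0.        ] [ 0.96863798  2.65836438 -0.82902384] [ 419.51193066 -215.97900584 1264.14883015]
top [[353.564845207736, 0.0, 258.3163480460891], [0.0, 353.564845207736, 191.07221243296172], [0.0, 0.0, 1.0]] [-0.00862472  0.          0.          0.          0.        ] [ 2.17874505 -2.12198367  0.17635914] [ -23.00267675  561.80797743 1123.28266921]
```

View pics/top0.png

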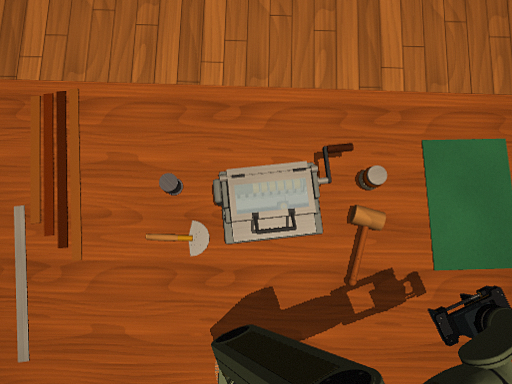

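View pics/scene0.png

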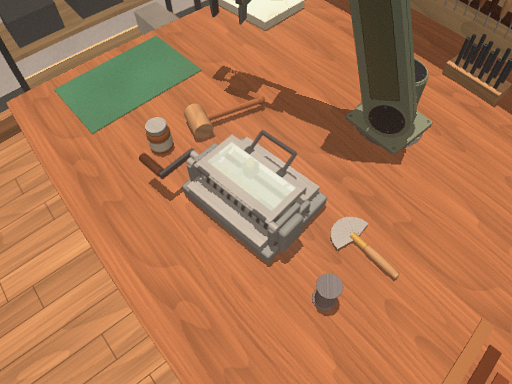

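The top view shows the cutter at about (270,203), with its handle at about (274,221). The front faces the robot and is turned slightly. I'll enlarge crops of both views to pick points.

```bash
python3 - <<'E'
import cv2,numpy as np
a=cv2.imread("pics/top0.png")[145:260,200:340]; b=cv2.imread("pics/scene0.png")[115:265,170:340]
A=cv2.resize(a,None,fx=5,fy=5,interpolation=cv2.INTER_CUBIC)
cv2.imwrite("pics/topc.png",A); cv2.imwrite("pics/scc.png",cv2.resize(b,None,fx=4,fy=4,interpolation=cv2.INTER_CUBIC))
E
```

```text
(no output)
```

View pics/topc.png

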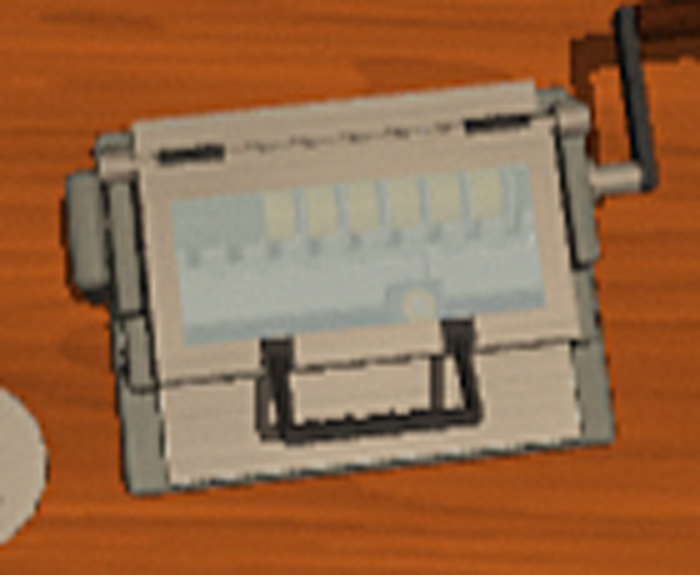

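View pics/scc.png

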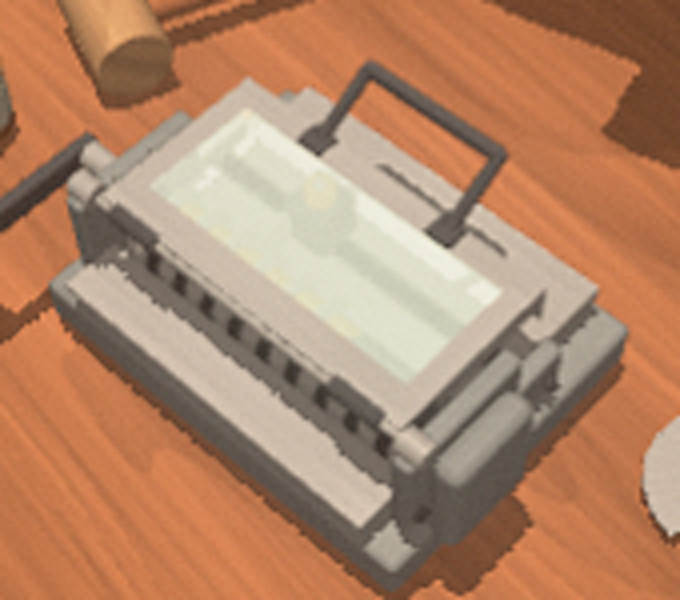

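```bash
cat > h.py <<'E'
import numpy as np,cv2
from scipy.optimize import least_squares
from workcell import telemetry,cams
def proj(f,P): return cv2.projectPoints(np.float64(P).reshape(-1,1,3),f["rvec"],f["tvec"],f["mtx"],np.float64(f["distortion"]))[0].reshape(-1,2)
def m2w(p,P):
    c,s=np.cos(p[2]),np.sin(p[2]); P=np.float64(P).reshape(-1,3)
    return np.c_[p[0]+c*P[:,0]-s*P[:,1],p[1]+s*P[:,0]+c*P[:,1],P[:,2]]
def onplane(f,uv,z):
    n=cv2.undistortPoints(np.float64(uv).reshape(-1,1,2),f["mtx"],np.float64(f["distortion"])).reshape(-1,2)
    R=cv2.Rodrigues(f["rvec"])[0]; C=-R.T@f["tvec"].ravel(); d=np.c_[n,np.ones(len(n))]@R
    return C+d*((z-C[2])/d[:,2])[:,None]
E
python3 - <<'E'
from h import *
T,S=cams.grab_frame("top"),cams.grab_frame("scene")
H=[(-111,52,160),(-111,-52,160)]; G=[(-70,128,131),(-70,-128,131)]
ut=np.array([(288,433),(472,413),(150,385),(582,340)])/5+(200,145)
us=np.array([(500,157),(371,70)])/4+(170,115)
def r(p): return np.r_[(proj(T,m2w(p,H+G))-ut).ravel(),(proj(S,m2w(p,H))-us).ravel()]
s=least_squares(r,[550,0,0],loss="soft_l1",x_scale=[10,10,.1]); p=s.x
print(p[:2],np.degrees(p[2])); print(r(p).round(1))
print("hinge,handle",m2w(p,[(65,0,125),(-111,0,160)]))
nt=onplane(T,np.array([(419,305)])/5+(200,145),121); ns=onplane(S,np.array([(320,187)])/4+(170,115),121)
c,sn=np.cos(p[2]),np.sin(p[2])
for n in (nt,ns):
    d=n[0,:2]-p[:2]; print("nut",n,"machine",c*d[0]+sn*d[1],-sn*d[0]+c*d[1])
np.save("pose.npy",p)
E
```

```text
[541.31268421 -44.22625196] 7.663086827752585
[-0.   0.3 -1.4  0.4  0.8 -0.7 -1.3 -0.8 -0.9 -1.4  0.5 -0.4]
hinge,handle [[605.73218972 -35.55865078 125.        ]
 [431.30399019 -59.02784781 160.        ]]
nut [[506.40023297 -86.16194788 121.        ]] machine -40.192688185368084 -36.90568601680926
nut [[507.98354281 -81.15333737 121.        ]] machine -37.955631644279194 -32.15293656878493
```

```bash
python3 -m inch '[{"x":3,"y":-2.8},{"x":3,"y":-2.8},{"x":3,"y":-2.8},{"x":3,"y":-2.8},{"x":3,"y":-2.8},{"x":3,"y":-2.8},{"x":3,"y":-2.8},{"x":3,"y":-2.8},{"x":3,"y":-2.8},{"x":3,"y":-2.8},{"x":3,"y":-2.8},{"x":1,"y":-0.9}]'
python3 -m inch '[{"yaw":-1},{"yaw":-1},{"yaw":-1},{"yaw":-1},{"yaw":-1},{"yaw":-1},{"yaw":-1},{"yaw":-1},{"yaw":-1},{"yaw":-1},{"yaw":-1},{"yaw":-1}]'
python3 -m inch '[{"yaw":-1},{"yaw":-1},{"yaw":-0.7},{}]'
cat >> h.py <<'E'
def plan(M):
    "shift in cm along tool axes, and yaw units, to put the TCP at world M"
    s=telemetry.state(); from scipy.spatial.transform import Rotation as R
    r=R.from_euler("xyz",s["ee_rot"],degrees=True).as_matrix()
    return (r.T@(np.ravel(M)-s["ee_pos"])/10).round(2), s
E
python3 - <<'E'
from h import *
p=np.load("pose.npy"); print(plan(m2w(p,[(-111,0,240)])))
f=cams.grab_frame("wrist"); cv2.imwrite("pics/w1.png",f["pixels"][:,:,::-1])
print(f["rvec"],f["tvec"]); print(proj(f,m2w(p,[(-111,55,160),(-111,-55,160),(-70,128,131),(-70,-128,131),(-39,-34,121)])))
E
```

```text
(array([ 37.  , -34.54,  -0.42]), {'time_s': 0.2, 'qpos': array([-6.71527753e+01,  1.83375185e+01,  8.96789858e+01, -6.50814518e-04,
        7.20426171e+01, -1.14776055e+00]), 'qvel': array([ 0.00331965, -0.1290849 , -0.21617837, -0.05828993, -0.03467625,
        0.04669521]), 'effort': array([-6.88967680e-05, -4.12347794e+01, -2.31932402e+01,  7.26767234e-02,
        4.34678444e-02, -1.03882626e-04]), 'ee_pos': array([ 233.70702258, -525.07736987,  235.44766308]), 'ee_rot': array([-1.79940878e+02, -5.65475672e-04,  2.39951860e+01]), 'force': array([-0.80252332, -0.35731983, -0.31619344]), 'torque': array([-0.04194566, -0.04243424, -0.01630781]), 'gripper_width': 91.0605053317478})
[-2.44822379  1.58938018  0.20864428] [-573.42043251  -29.80547353  390.49216504]
[[ 549.96261039  454.80774361]
 [ 110.43220173   20.47247432]
 [ 738.27491833  638.9360945 ]
 [  51.66603924 -164.43330677]
 [ 143.41458161   24.61367091]]invalid input
invalid input
invalid input
```

View pics/w1.png

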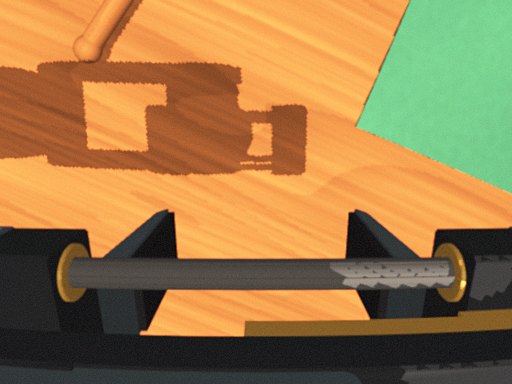

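The wrist view shows only bench, because the moves were refused as "invalid input". I'll try again with every key in each row.

```bash
python3 -m inch '[{"x":3.0,"y":-2.8,"z":0.0,"yaw":0.0,"gripper":1.0}]'; python3 -m inch --help | head -20
```

```text
time_s: 0.33
ee_pos: [248.6, -492.2, 235.2]
ee_rot: [179.8, 0.1, 23.8]
force: [0.8, 0.6, -0.1]
gripper_width: 91.1invalid input: not JSON, or not a number
```

```bash
python3 -m inch '[{"x":3,"y":-2.8,"z":0,"yaw":0,"gripper":1},{"x":3,"y":-2.8,"z":0,"yaw":0,"gripper":1},{"x":3,"y":-2.8,"z":0,"yaw":0,"gripper":1},{"x":3,"y":-2.8,"z":0,"yaw":0,"gripper":1},{"x":3,"y":-2.8,"z":0,"yaw":0,"gripper":1},{"x":3,"y":-2.8,"z":0,"yaw":0,"gripper":1},{"x":3,"y":-2.8,"z":0,"yaw":0,"gripper":1},{"x":3,"y":-2.8,"z":0,"yaw":0,"gripper":1},{"x":3,"y":-2.8,"z":0,"yaw":0,"gripper":1},{"x":3,"y":-2.8,"z":0,"yaw":0,"gripper":1},{"x":3,"y":-2.8,"z":0,"yaw":0,"gripper":1},{"x":1,"y":-0.9,"z":0,"yaw":-1,"gripper":1}]'
python3 -m inch '[{"x":0,"y":0,"z":0,"yaw":-1,"gripper":1},{"x":0,"y":0,"z":0,"yaw":-1,"gripper":1},{"x":0,"y":0,"z":0,"yaw":-1,"gripper":1},{"x":0,"y":0,"z":0,"yaw":-1,"gripper":1},{"x":0,"y":0,"z":0,"yaw":-1,"gripper":1},{"x":0,"y":0,"z":0,"yaw":-1,"gripper":1},{"x":0,"y":0,"z":0,"yaw":-1,"gripper":1},{"x":0,"y":0,"z":0,"yaw":-1,"gripper":1},{"x":0,"y":0,"z":0,"yaw":-1,"gripper":1},{"x":0,"y":0,"z":0,"yaw":-1,"gripper":1},{"x":0,"y":0,"z":0,"yaw":-1,"gripper":1},{"x":0,"y":0,"z":0,"yaw":-1,"gripper":1}]'
python3 -m inch '[{"x":0,"y":0,"z":0,"yaw":-1,"gripper":1},{"x":0,"y":0,"z":0,"yaw":-0.7,"gripper":1},{"x":0,"y":0,"z":0,"yaw":0,"gripper":1}]'
python3 - <<'E'
from h import *
p=np.load("pose.npy"); print(plan(m2w(p,[(-111,0,240)]))[0])
f=cams.grab_frame("wrist"); cv2.imwrite("pics/w2.png",f["pixels"][:,:,::-1])
R=cv2.Rodrigues(f["rvec"])[0]; print(-R.T@f["tvec"].ravel(),R[2]); print(proj(f,m2w(p,[(-111,55,160),(-111,-55,160),(-70,128,131),(-70,-128,131),(-39,-34,121)])))
E
```

```text
time_s: 1.33
ee_pos: [432.9, -55.5, 236.1]
ee_rot: [-179.9, -0.1, 29.3]
force: [1.1, -0.5, 0.4]
gripper_width: 91.3
time_s: 2.33
ee_pos: [431.5, -59.6, 235.9]
ee_rot: [-180.0, 0.0, 89.2]
force: [0.3, 0.2, 0.1]
gripper_width: 91.2
time_s: 2.58
ee_pos: [431.4, -59.7, 235.9]
ee_rot: [-180.0, 0.0, 97.5]
force: [0.4, -0.1, 0.3]
gripper_width: 91.0
[ 0.06 -0.01 -0.41]
[420.91001396  11.86765832 384.51628659] [ 0.03319345 -0.25239109 -0.96705581]
[[262.49138705 128.29577672]
 [262.60145599 281.09961557]
 [321.63519373  19.13963376]
 [309.19685508 338.05204567]
 [349.47477864 234.0325528 ]]
```

View pics/w2.png

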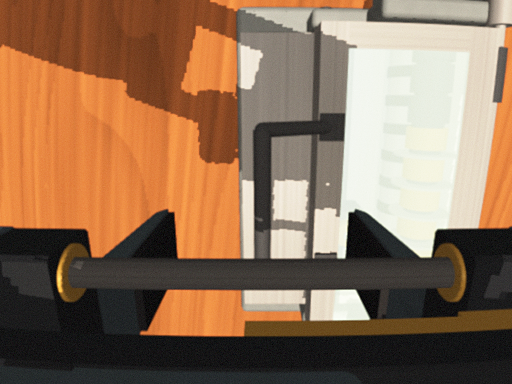

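```bash
python3 -m inch '[{"x":0,"y":0,"z":1.5,"yaw":0,"gripper":0},{"x":0,"y":0,"z":1.5,"yaw":0,"gripper":0},{"x":0,"y":0,"z":1.5,"yaw":0,"gripper":0},{"x":0,"y":0,"z":1.5,"yaw":0,"gripper":0},{"x":0,"y":0,"z":1.0,"yaw":0,"gripper":0},{"x":0,"y":0,"z":0.3,"yaw":0,"gripper":0},{"x":0,"y":0,"z":0,"yaw":0,"gripper":0}]' 15
python3 -m inch '[{"x":0,"y":0,"z":0,"yaw":0,"gripper":-1},{"x":0,"y":0,"z":0,"yaw":0,"gripper":-1},{"x":0,"y":0,"z":0,"yaw":0,"gripper":-1},{"x":0,"y":0,"z":0,"yaw":0,"gripper":-1},{"x":0,"y":0,"z":0,"yaw":0,"gripper":-1},{"x":0,"y":0,"z":0,"yaw":0,"gripper":-1}]' 15
```

```text
time_s: 3.22
ee_pos: [431.1, -59.6, 162.3]
ee_rot: [-179.9, -0.0, 97.4]
force: [0.4, 0.5, 0.2]
gripper_width: 47.4
time_s: 3.72
ee_pos: [432.0, -59.7, 163.3]
ee_rot: [179.9, 0.0, 97.5]
force: [1.0, -0.1, 1.1]
gripper_width: 11.9
```

```bash
python3 - <<'E'
import numpy as np
th=np.r_[0,.02,np.arange(.06,1.501,.06),np.arange(1.53,1.801,.03)]; a=np.arctan2(35,-176)-th
d=np.diff(179.4*np.c_[np.cos(a),-np.sin(a)],axis=0)/10
for i,(t,r) in enumerate(zip(th[1:],d)): print(i,round(t,2),r.round(2))
E
```

```text
0 0.02 [ 0.07 -0.35]
1 0.06 [ 0.17 -0.7 ]
2 0.12 [ 0.3  -1.03]
3 0.18 [ 0.37 -1.01]
4 0.24 [ 0.43 -0.99]
5 0.3 [ 0.48 -0.96]
6 0.36 [ 0.54 -0.93]
7 0.42 [ 0.6 -0.9]
8 0.48 [ 0.65 -0.86]
9 0.54 [ 0.7  -0.82]
10 0.6 [ 0.75 -0.78]
11 0.66 [ 0.79 -0.73]
12 0.72 [ 0.83 -0.68]
13 0.78 [ 0.87 -0.63]
14 0.84 [ 0.91 -0.58]
15 0.9 [ 0.94 -0.52]
16 0.96 [ 0.97 -0.46]
17 1.02 [ 1.  -0.4]
18 1.08 [ 1.02 -0.34]
19 1.14 [ 1.04 -0.28]
20 1.2 [ 1.05 -0.22]
21 1.26 [ 1.07 -0.15]
22 1.32 [ 1.07 -0.09]
23 1.38 [ 1.08 -0.03]
24 1.44 [1.08 0.04]
25 1.5 [1.07 0.1 ]
26 1.53 [0.53 0.08]
27 1.56 [0.53 0.09]
28 1.59 [0.53 0.11]
29 1.62 [0.52 0.12]
30 1.65 [0.52 0.14]
31 1.68 [0.52 0.15]
32 1.71 [0.51 0.17]
33 1.74 [0.51 0.18]
34 1.77 [0.5 0.2]
35 1.8 [0.49 0.21]
```

```bash
python3 -m inch '[{"x":0,"y":0.07,"z":-0.35,"yaw":0,"gripper":-1},{"x":0,"y":0.17,"z":-0.7,"yaw":0,"gripper":-1},{"x":0,"y":0.3,"z":-1.03,"yaw":0,"gripper":-1},{"x":0,"y":0.37,"z":-1.01,"yaw":0,"gripper":-1},{"x":0,"y":0.43,"z":-0.99,"yaw":0,"gripper":-1},{"x":0,"y":0.48,"z":-0.96,"yaw":0,"gripper":-1}]' 15
```

```text
time_s: 4.22
ee_pos: [449.3, -57.3, 213.8]
ee_rot: [-179.9, 0.0, 97.5]
force: [1.7, -0.9, -4.4]
gripper_width: 11.3
```

```bash
python3 -m inch '[{"x":0,"y":0.54,"z":-0.93,"yaw":0,"gripper":-1},{"x":0,"y":0.6,"z":-0.9,"yaw":0,"gripper":-1},{"x":0,"y":0.65,"z":-0.86,"yaw":0,"gripper":-1},{"x":0,"y":0.7,"z":-0.82,"yaw":0,"gripper":-1},{"x":0,"y":0.75,"z":-0.78,"yaw":0,"gripper":-1},{"x":0,"y":0.79,"z":-0.73,"yaw":0,"gripper":-1},{"x":0,"y":0.83,"z":-0.68,"yaw":0,"gripper":-1},{"x":0,"y":0.87,"z":-0.63,"yaw":0,"gripper":-1}]' 15
python3 - <<'E'
from h import *
p=np.load("pose.npy"); a=np.arctan2(35,-176)-.78
print(m2w(p,[(65+179.4*np.cos(a),0,125+179.4*np.sin(a)+3)]))
f=cams.grab_frame("wrist"); cv2.imwrite("pics/w3.png",f["pixels"][:,:,::-1])
E
```

```text
time_s: 4.88
ee_pos: [502.6, -50.1, 277.9]
ee_rot: [-179.5, -0.0, 97.5]
force: [-9.5, -1.7, 7.8]
gripper_width: 11.7
[[506.14951396 -48.95743288 276.62073653]]
```

View pics/w3.png

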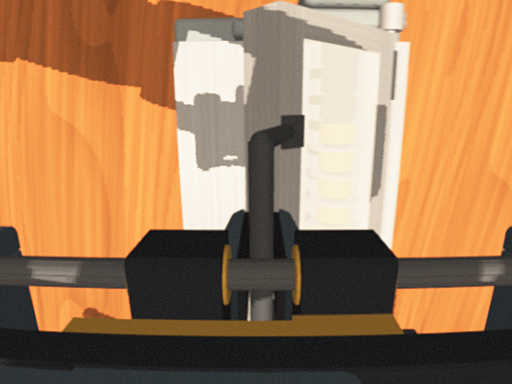

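The grip holds and the guard is near 0.78 rad. The force is mostly radial, so my path runs about 3 mm inside the true arc, and I'll ease outward as I go on.

```bash
python3 -m inch '[{"x":0,"y":0.75,"z":-0.7,"yaw":0,"gripper":-1},{"x":0,"y":0.9,"z":-0.65,"yaw":0,"gripper":-1},{"x":0,"y":0.95,"z":-0.55,"yaw":0,"gripper":-1},{"x":0,"y":1.0,"z":-0.4,"yaw":0,"gripper":-1},{"x":0,"y":1.02,"z":-0.34,"yaw":0,"gripper":-1}]' 15
```

```text
time_s: 5.35
ee_pos: [550.8, -43.7, 304.0]
ee_rot: [-179.8, -0.0, 97.5]
force: [-3.2, -1.0, 2.4]
gripper_width: 11.6
```

```bash
python3 -m inch '[{"x":0,"y":1.03,"z":-0.32,"yaw":0,"gripper":-1},{"x":0,"y":1.04,"z":-0.29,"yaw":0,"gripper":-1},{"x":0,"y":1.05,"z":-0.23,"yaw":0,"gripper":-1},{"x":0,"y":1.07,"z":-0.17,"yaw":0,"gripper":-1}]' 15; python3 -m inch '[{"x":0,"y":1.07,"z":-0.1,"yaw":0,"gripper":-1},{"x":0,"y":1.07,"z":-0.03,"yaw":0,"gripper":-1},{"x":0,"y":0.8,"z":0.02,"yaw":0,"gripper":-1}]' 15
```

```text
time_s: 5.68
ee_pos: [592.8, -38.1, 313.8]
ee_rot: [-179.8, -0.0, 97.5]
force: [-1.7, 1.1, -0.7]
gripper_width: 11.6
time_s: 5.93
ee_pos: [622.7, -34.1, 314.6]
ee_rot: [-179.9, -0.0, 97.5]
force: [-1.5, 0.7, 0.1]
gripper_width: 11.3
```

```bash
python3 -m inch '[{"x":0,"y":0.5,"z":0.05,"yaw":0,"gripper":-1},{"x":0,"y":0.5,"z":0.07,"yaw":0,"gripper":-1},{"x":0,"y":0.5,"z":0.09,"yaw":0,"gripper":-1},{"x":0,"y":0.5,"z":0.1,"yaw":0,"gripper":-1},{"x":0,"y":0.5,"z":0.12,"yaw":0,"gripper":-1},{"x":0,"y":0.5,"z":0.14,"yaw":0,"gripper":-1},{"x":0,"y":0.5,"z":0.15,"yaw":0,"gripper":-1},{"x":0,"y":0.5,"z":0.17,"yaw":0,"gripper":-1}]' 15; python3 -m inch '[{"x":0,"y":0.4,"z":0.15,"yaw":0,"gripper":-1},{"x":0,"y":0.4,"z":0.16,"yaw":0,"gripper":-1},{"x":0,"y":0.3,"z":0.13,"yaw":0,"gripper":-1}]' 15;
```

```text
time_s: 6.6
ee_pos: [663.0, -28.8, 305.1]
ee_rot: [-180.0, -0.0, 97.5]
force: [-0.9, 2.9, -0.2]
gripper_width: 11.5
time_s: 6.85
ee_pos: [674.0, -27.4, 300.7]
ee_rot: [180.0, -0.0, 97.5]
force: [-0.6, 3.3, 1.9]
gripper_width: 11.3
```

```bash
python3 -m inch '[{"x":0,"y":0.2,"z":0.08,"yaw":0,"gripper":-1},{"x":0,"y":0.2,"z":0.08,"yaw":0,"gripper":-1},{"x":0,"y":0.15,"z":0.07,"yaw":0,"gripper":-1}]' 15; python3 -m inch '[{"x":0,"y":0.15,"z":0.07,"yaw":0,"gripper":-1},{"x":0,"y":0.15,"z":0.07,"yaw":0,"gripper":-1},{"x":0,"y":0,"z":0,"yaw":0,"gripper":-1}]' 15;
```

```text
time_s: 7.1
ee_pos: [679.1, -26.8, 298.5]
ee_rot: [-180.0, -0.0, 97.5]
force: [0.2, 3.6, 1.1]
gripper_width: 11.3
time_s: 7.35
ee_pos: [680.0, -26.7, 298.1]
ee_rot: [-179.8, -0.0, 97.5]
force: [-6.5, 3.0, 4.5]
gripper_width: 11.6
```

```bash
python3 -m inch '[{"x":0,"y":-0.15,"z":-0.05,"yaw":0,"gripper":-1},{"x":0,"y":0,"z":0,"yaw":0,"gripper":-0.6},{"x":0,"y":0,"z":0,"yaw":0,"gripper":-0.3},{"x":0,"y":0,"z":0,"yaw":0,"gripper":0},{"x":0,"y":0,"z":0,"yaw":0,"gripper":0},{"x":0,"y":0,"z":0,"yaw":0,"gripper":0}]'; python3 -m inch '[{"x":0,"y":0,"z":-1,"yaw":0,"gripper":0},{"x":0,"y":0,"z":-1.5,"yaw":0,"gripper":0},{"x":0,"y":0,"z":-2,"yaw":0,"gripper":0},{"x":0,"y":0,"z":-2,"yaw":0,"gripper":0},{"x":0,"y":0,"z":-1,"yaw":0,"gripper":0}]'
python3 - <<'E'
from h import *
f=cams.grab_frame("scene"); g=cams.grab_frame("top")
a=cv2.resize(f["pixels"][60:280,120:370],None,fx=2,fy=2); b=cv2.resize(g["pixels"][130:260,190:350],None,fx=2,fy=2)
c=np.zeros((440,820,3),np.uint8)+0; c[:,:500]=a; c[:260,500:820]=b
cv2.imwrite("pics/s4.png",c[:,:800,::-1])
E
```

```text
time_s: 7.85
ee_pos: [680.6, -27.5, 297.6]
ee_rot: [180.0, 0.1, 97.5]
force: [-1.4, 0.2, -0.2]
gripper_width: 42.1
time_s: 8.27
ee_pos: [681.0, -27.1, 376.4]
ee_rot: [179.7, 0.1, 97.5]
force: [1.4, -0.1, 0.7]
gripper_width: 45.4
```

View pics/s4.png

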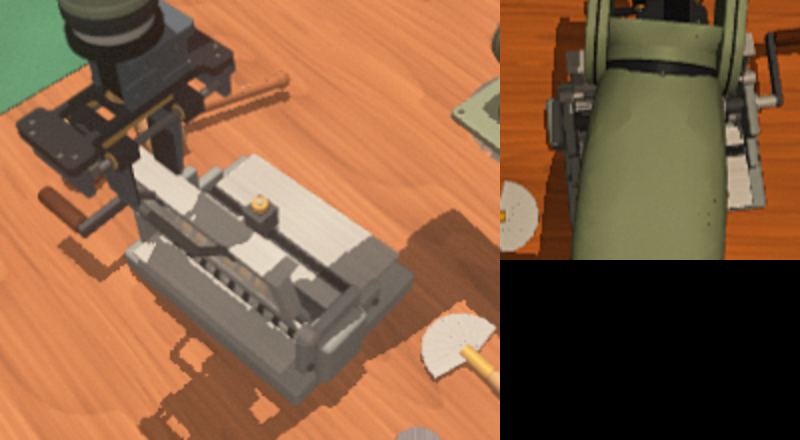

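The guard rests open and the knives are visible. The nut is at about (250,161) in full scene pixels. I'll move back over the block and turn the jaws along the slot.

```bash
python3 -m inch '[{"x":-0.5,"y":-2.8,"z":0,"yaw":0,"gripper":1},{"x":-0.5,"y":-2.8,"z":0,"yaw":0,"gripper":1},{"x":-0.5,"y":-2.8,"z":0,"yaw":0,"gripper":1},{"x":-0.5,"y":-2.8,"z":0,"yaw":0,"gripper":1},{"x":-0.5,"y":-2.8,"z":0,"yaw":0,"gripper":1},{"x":-0.5,"y":-2.8,"z":0,"yaw":0,"gripper":1},{"x":-0.5,"y":-1,"z":0,"yaw":0,"gripper":1},{"x":0,"y":0,"z":0,"yaw":1,"gripper":1},{"x":0,"y":0,"z":0,"yaw":1,"gripper":1},{"x":0,"y":0,"z":0,"yaw":1,"gripper":1},{"x":0,"y":0,"z":0,"yaw":1,"gripper":1},{"x":0,"y":0,"z":0,"yaw":1,"gripper":1}]'
python3 -m inch '[{"x":0,"y":0,"z":0,"yaw":1,"gripper":1},{"x":0,"y":0,"z":0,"yaw":1,"gripper":1},{"x":0,"y":0,"z":0,"yaw":1,"gripper":1},{"x":0,"y":0,"z":0,"yaw":1,"gripper":1},{"x":0,"y":0,"z":0,"yaw":1,"gripper":1},{"x":0,"y":0,"z":0,"yaw":1,"gripper":1},{"x":0,"y":0,"z":0,"yaw":1,"gripper":1},{"x":0,"y":0,"z":0,"yaw":1,"gripper":1},{"x":0,"y":0,"z":0,"yaw":1,"gripper":1},{"x":0,"y":0,"z":0,"yaw":1,"gripper":1},{"x":0,"y":0,"z":0,"yaw":1,"gripper":1},{"x":0,"y":0,"z":0,"yaw":1,"gripper":1}]'
python3 -m inch '[{"x":0,"y":0,"z":0,"yaw":0.97,"gripper":1},{"x":0,"y":0,"z":0,"yaw":0,"gripper":1}]'
python3 - <<'E'
from h import *
p=np.load("pose.npy"); S=cams.grab_frame("scene"); n=onplane(S,[(250.2,160.5)],121); print(n)
f=cams.grab_frame("wrist"); cv2.imwrite("pics/w5.png",f["pixels"][:,:,::-1])
B=m2w(p,[(-39,-34.5,109)]); print("B",B,plan(B+[0,0,91]))
print(proj(f,m2w(p,[(-39,-34.5,121),(-57,-51.5,109),(-57,-17.5,109),(-21,-51.5,109),(-120,133,84),(-120,-133,84),(30,33,120)])).round(0).tolist())
E
```

```text
time_s: 9.37
ee_pos: [508.8, -84.9, 371.7]
ee_rot: [-179.9, 0.0, 72.2]
force: [-0.5, -0.2, 0.5]
gripper_width: 91.2
time_s: 10.37
ee_pos: [508.9, -84.9, 371.6]
ee_rot: [-180.0, 0.1, 12.2]
force: [0.9, 0.1, 0.7]
gripper_width: 90.8
time_s: 10.53
ee_pos: [508.9, -84.9, 371.7]
ee_rot: [-180.0, 0.1, 7.6]
force: [0.3, 1.2, -0.6]
gripper_width: 91.0
[[504.99456597 -84.0088796  121.        ]]
B [[507.26147691 -83.61870405 109.        ]] (array([-0.11, -0.14, 17.2 ]), {'time_s': 10.6333, 'qpos': array([-1.07457129e+01,  9.72157226e+00,  8.20322687e+01, -2.28094833e-03,
        8.83050062e+01,  7.14834900e+01]), 'qvel': array([-0.03817336, -0.22584315, -0.27283369,  0.0137768 ,  0.08199344,
        0.0813154 ]), 'effort': array([-5.58084314e-03, -3.46251905e+01, -2.49441987e+01,  5.75798750e-02,
       -6.21415931e-02,  4.66580107e-02]), 'ee_pos': array([508.74259922, -84.85580713, 371.98919861]), 'ee_rot': array([-1.79983473e+02,  5.65248546e-02,  7.77087390e+00]), 'force': array([-0.21984045,  0.77080264, -0.2537979 ]), 'torque': array([0.05995028, 0.00612603, 0.02624615]), 'gripper_width': 91.53575936035777})
[[261.0, 164.0], [274.0, 177.0], [247.0, 177.0], [275.0, 148.0], [137.0, 218.0], [334.0, 219.0], [201.0, 104.0]]
```

View pics/w5.png

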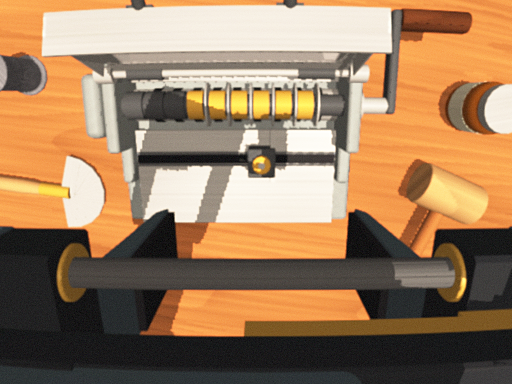

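The wrist view has the nut at (261,164), exactly where predicted. The wrist camera is on the guard side in this pose, so I'll turn half round before descending to keep it clear of the open guard.

```bash
for i in 1 2 3; do :; done; python3 -m inch '[{"x":0,"y":0,"z":0,"yaw":-1,"gripper":1},{"x":0,"y":0,"z":0,"yaw":-1,"gripper":1},{"x":0,"y":0,"z":0,"yaw":-1,"gripper":1},{"x":0,"y":0,"z":0,"yaw":-1,"gripper":1},{"x":0,"y":0,"z":0,"yaw":-1,"gripper":1},{"x":0,"y":0,"z":0,"yaw":-1,"gripper":1},{"x":0,"y":0,"z":0,"yaw":-1,"gripper":1},{"x":0,"y":0,"z":0,"yaw":-1,"gripper":1},{"x":0,"y":0,"z":0,"yaw":-1,"gripper":1},{"x":0,"y":0,"z":0,"yaw":-1,"gripper":1},{"x":0,"y":0,"z":0,"yaw":-1,"gripper":1},{"x":0,"y":0,"z":0,"yaw":-1,"gripper":1}]'
python3 -m inch '[{"x":0,"y":0,"z":0,"yaw":-1,"gripper":1},{"x":0,"y":0,"z":0,"yaw":-1,"gripper":1},{"x":0,"y":0,"z":0,"yaw":-1,"gripper":1},{"x":0,"y":0,"z":0,"yaw":-1,"gripper":1},{"x":0,"y":0,"z":0,"yaw":-1,"gripper":1},{"x":0,"y":0,"z":0,"yaw":-1,"gripper":1},{"x":0,"y":0,"z":0,"yaw":-1,"gripper":1},{"x":0,"y":0,"z":0,"yaw":-1,"gripper":1},{"x":0,"y":0,"z":0,"yaw":-1,"gripper":1},{"x":0,"y":0,"z":0,"yaw":-1,"gripper":1},{"x":0,"y":0,"z":0,"yaw":-1,"gripper":1},{"x":0,"y":0,"z":0,"yaw":-1,"gripper":1}]'
python3 -m inch '[{"x":0,"y":0,"z":0,"yaw":-1,"gripper":1},{"x":0,"y":0,"z":0,"yaw":-1,"gripper":1},{"x":0,"y":0,"z":0,"yaw":-1,"gripper":1},{"x":0,"y":0,"z":0,"yaw":-1,"gripper":1},{"x":0,"y":0,"z":0,"yaw":-1,"gripper":1},{"x":0,"y":0,"z":0,"yaw":-1,"gripper":1},{"x":0,"y":0,"z":0,"yaw":-1,"gripper":1},{"x":0,"y":0,"z":0,"yaw":-1,"gripper":1},{"x":0,"y":0,"z":0,"yaw":-1,"gripper":1},{"x":0,"y":0,"z":0,"yaw":-1,"gripper":1},{"x":0,"y":0,"z":0,"yaw":-1,"gripper":1},{"x":0,"y":0,"z":0,"yaw":-1,"gripper":1}]'
python3 -m inch '[{"x":0,"y":0,"z":0,"yaw":0,"gripper":1},{"x":0,"y":0,"z":0,"yaw":0,"gripper":1}]'
python3 - <<'E'
from h import *
p=np.load("pose.npy"); print(plan(m2w(p,[(-40,-34.5,104)])))
E
```

```text
time_s: 11.63
ee_pos: [508.7, -84.8, 372.4]
ee_rot: [-180.0, 0.0, 68.0]
force: [0.5, 0.5, 0.0]
gripper_width: 91.3
time_s: 12.63
ee_pos: [508.7, -84.8, 372.4]
ee_rot: [-180.0, -0.0, 128.0]
force: [0.4, -0.5, 0.3]
gripper_width: 91.1
time_s: 13.63
ee_pos: [508.6, -84.8, 372.4]
ee_rot: [180.0, -0.0, -172.0]
force: [-0.6, -0.7, 0.1]
gripper_width: 90.9
time_s: 13.8
ee_pos: [508.6, -84.8, 372.5]
ee_rot: [180.0, -0.0, -172.4]
force: [0.1, 0.1, 0.6]
gripper_width: 91.0
(array([ 0.21,  0.13, 26.85]), {'time_s': 13.8, 'qpos': array([-1.07471825e+01,  9.67870217e+00,  8.20173408e+01,  8.95768789e-05,
        8.83209693e+01, -1.08330137e+02]), 'qvel': array([ 0.09476997, -0.11459227, -0.02530471, -0.02079385,  0.10622503,
        0.53985742]), 'effort': array([-1.85413373e-03, -3.44706416e+01, -2.48277909e+01, -6.08028774e-02,
        6.01720344e-02, -9.28656128e-02]), 'ee_pos': array([508.57643836, -84.82452793, 372.48335415]), 'ee_rot': array([ 1.79994565e+02, -1.61208877e-02, -1.72417048e+02]), 'force': array([0.12154359, 0.07398685, 0.64493788]), 'torque': array([ 0.0812871 , -0.10688188, -0.0036875 ]), 'gripper_width': 90.98235175080099})
```

```bash
python3 -m inch '[{"x":0.2,"y":0.1,"z":2.6,"yaw":0,"gripper":1},{"x":0,"y":0,"z":2.6,"yaw":0,"gripper":1},{"x":0,"y":0,"z":2.6,"yaw":0,"gripper":1},{"x":0,"y":0,"z":2.6,"yaw":0,"gripper":1},{"x":0,"y":0,"z":2.6,"yaw":0,"gripper":1},{"x":0,"y":0,"z":2.6,"yaw":0,"gripper":1},{"x":0,"y":0,"z":2.6,"yaw":0,"gripper":1},{"x":0,"y":0,"z":2.6,"yaw":0,"gripper":1},{"x":0,"y":0,"z":0,"yaw":0,"gripper":1}]'
python3 - <<'E'
from h import *
p=np.load("pose.npy"); print(plan(m2w(p,[(-40,-34.5,104)])))
S=cams.grab_frame("scene")["pixels"]; f=cams.grab_frame("wrist")
a=cv2.resize(S[60:280,120:370],None,fx=1.6,fy=1.6); b=cv2.resize(f["pixels"],(400,300)); c=np.zeros((352,800,3),np.uint8); c[:,:400]=a; c[:300,400:]=b
cv2.imwrite("pics/s6.png",c[:,:,::-1])
E
```

```text
time_s: 14.55
ee_pos: [503.1, -83.5, 160.1]
ee_rot: [179.8, -0.6, -172.4]
force: [-0.8, -1.3, -0.1]
gripper_width: 90.9
(array([-0.37, -0.09,  5.6 ]), {'time_s': 14.55, 'qpos': array([-1.07143700e+01,  1.64125772e+01,  1.04238581e+02, -1.69479965e-03,
        5.99422557e+01, -1.08294581e+02]), 'qvel': array([ 0.04512201, -2.48420484, -5.00784968, -0.10428124,  4.73663533,
       -0.20051509]), 'effort': array([-1.51541230e-02, -3.75644159e+01, -2.19216675e+01, -5.61406324e-02,
       -6.10243175e-01, -5.15646345e-03]), 'ee_pos': array([503.10603349, -83.49769055, 160.07023999]), 'ee_rot': array([ 179.81510428,   -0.56387627, -172.41802222]), 'force': array([-0.77304502, -1.30923203, -0.06839041]), 'torque': array([ 0.11786714, -0.04920024,  0.00672255]), 'gripper_width': 90.88694547990788})
```

View pics/s6.png

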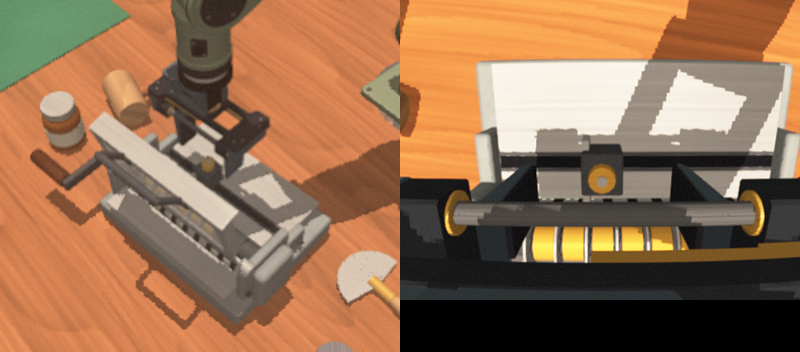

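The nut sits centred between the jaws, at about (600,180) in the right-hand half. The camera is on the front side, clear of the guard.

```bash
python3 -m inch '[{"x":0,"y":0,"z":1.5,"yaw":0,"gripper":1},{"x":0,"y":0,"z":1.5,"yaw":0,"gripper":1},{"x":0,"y":0,"z":1.5,"yaw":0,"gripper":1},{"x":0,"y":0,"z":1.2,"yaw":0,"gripper":1},{"x":0,"y":0,"z":0,"yaw":0,"gripper":1},{"x":0,"y":0,"z":0,"yaw":0,"gripper":1}]' 10
python3 - <<'E'
from h import *
p=np.load("pose.npy"); print(plan(m2w(p,[(-40,-34.5,104)]))[0])
E
```

```text
time_s: 15.15
ee_pos: [507.5, -84.3, 109.2]
ee_rot: [-180.0, 0.1, -172.4]
force: [-0.1, 0.1, -0.8]
gripper_width: 91.5
[0.11 0.07 0.52]
```

```bash
python3 -m inch '[{"x":0.1,"y":0.07,"z":0.5,"yaw":0,"gripper":0.2},{"x":0,"y":0,"z":0,"yaw":0,"gripper":0.1},{"x":0,"y":0,"z":0,"yaw":0,"gripper":0},{"x":0,"y":0,"z":0,"yaw":0,"gripper":-0.1},{"x":0,"y":0,"z":0,"yaw":0,"gripper":-0.15},{"x":0,"y":0,"z":0,"yaw":0,"gripper":-0.2},{"x":0,"y":0,"z":0,"yaw":0,"gripper":-0.3},{"x":0,"y":0,"z":0,"yaw":0,"gripper":-0.5},{"x":0,"y":0,"z":0,"yaw":0,"gripper":-1}]' 5
python3 -m inch '[{"x":0,"y":0,"z":0,"yaw":0,"gripper":-1},{"x":0,"y":0,"z":0,"yaw":0,"gripper":-1},{"x":0,"y":0,"z":0,"yaw":0,"gripper":-1}]' 25
```

```text
time_s: 15.9
ee_pos: [505.4, -84.3, 102.8]
ee_rot: [-179.9, 0.0, -172.3]
force: [-0.3, -7.7, -2.1]
gripper_width: 34.0
time_s: 16.15
ee_pos: [505.4, -84.4, 102.8]
ee_rot: [-179.9, 0.0, -172.3]
force: [-0.7, -5.2, -1.9]
gripper_width: 34.1
```

```bash
python3 -m inch '[{"x":0,"y":0.1,"z":0,"yaw":0,"gripper":-1},{"x":0,"y":0.2,"z":0,"yaw":0,"gripper":-1},{"x":0,"y":0.25,"z":0,"yaw":0,"gripper":-1},{"x":0,"y":0.25,"z":0,"yaw":0,"gripper":-1},{"x":0,"y":0.25,"z":0,"yaw":0,"gripper":-1},{"x":0,"y":0.25,"z":0,"yaw":0,"gripper":-1},{"x":0,"y":0.25,"z":0,"yaw":0,"gripper":-1},{"x":0,"y":0.25,"z":0,"yaw":0,"gripper":-1}]' 25
```

```text
time_s: 16.82
ee_pos: [503.1, -66.8, 102.8]
ee_rot: [-179.9, 0.0, -172.3]
force: [0.2, -7.0, -1.2]
gripper_width: 34.0
```

```bash
python3 -m inch '[{"x":0,"y":0.25,"z":0,"yaw":0,"gripper":-1},{"x":0,"y":0.25,"z":0,"yaw":0,"gripper":-1},{"x":0,"y":0.25,"z":0,"yaw":0,"gripper":-1},{"x":0,"y":0.25,"z":0,"yaw":0,"gripper":-1},{"x":0,"y":0.25,"z":0,"yaw":0,"gripper":-1},{"x":0,"y":0.25,"z":0,"yaw":0,"gripper":-1},{"x":0,"y":0.25,"z":0,"yaw":0,"gripper":-1},{"x":0,"y":0.25,"z":0,"yaw":0,"gripper":-1},{"x":0,"y":0.25,"z":0,"yaw":0,"gripper":-1},{"x":0,"y":0.25,"z":0,"yaw":0,"gripper":-1},{"x":0,"y":0.25,"z":0,"yaw":0,"gripper":-1},{"x":0,"y":0.25,"z":0,"yaw":0,"gripper":-1}]' 25
python3 -m inch '[{"x":0,"y":0.25,"z":0,"yaw":0,"gripper":-1},{"x":0,"y":0.25,"z":0,"yaw":0,"gripper":-1},{"x":0,"y":0.25,"z":0,"yaw":0,"gripper":-1},{"x":0,"y":0.25,"z":0,"yaw":0,"gripper":-1},{"x":0,"y":0.25,"z":0,"yaw":0,"gripper":-1},{"x":0,"y":0.25,"z":0,"yaw":0,"gripper":-1},{"x":0,"y":0.25,"z":0,"yaw":0,"gripper":-1},{"x":0,"y":0.25,"z":0,"yaw":0,"gripper":-1},{"x":0,"y":0.25,"z":0,"yaw":0,"gripper":-1},{"x":0,"y":0.25,"z":0,"yaw":0,"gripper":-1},{"x":0,"y":0.25,"z":0,"yaw":0,"gripper":-1},{"x":0,"y":0.25,"z":0,"yaw":0,"gripper":-1}]' 25
```

```text
time_s: 17.82
ee_pos: [499.0, -37.0, 102.7]
ee_rot: [-179.9, -0.0, -172.3]
force: [0.2, -7.5, -0.6]
gripper_width: 34.1
time_s: 18.82
ee_pos: [495.0, -7.3, 102.8]
ee_rot: [-179.9, -0.0, -172.3]
force: [1.2, -7.2, -0.4]
gripper_width: 34.1
```

```bash
python3 -m inch '[{"x":0,"y":0.25,"z":0,"yaw":0,"gripper":-1},{"x":0,"y":0.25,"z":0,"yaw":0,"gripper":-1},{"x":0,"y":0.25,"z":0,"yaw":0,"gripper":-1},{"x":0,"y":0.25,"z":0,"yaw":0,"gripper":-1},{"x":0,"y":0.25,"z":0,"yaw":0,"gripper":-1},{"x":0,"y":0.25,"z":0,"yaw":0,"gripper":-1},{"x":0,"y":0.25,"z":0,"yaw":0,"gripper":-1},{"x":0,"y":0.25,"z":0,"yaw":0,"gripper":-1},{"x":0,"y":0.25,"z":0,"yaw":0,"gripper":-1},{"x":0,"y":0.25,"z":0,"yaw":0,"gripper":-1},{"x":0,"y":0.25,"z":0,"yaw":0,"gripper":-1}]' 25
python3 -m inch '[{"x":0,"y":0.2,"z":0,"yaw":0,"gripper":-1},{"x":0,"y":0.15,"z":0,"yaw":0,"gripper":-1},{"x":0,"y":0.15,"z":0,"yaw":0,"gripper":-1}]' 25
```

```text
time_s: 19.73
ee_pos: [491.3, 20.0, 102.8]
ee_rot: [-179.9, -0.0, -172.3]
force: [0.2, -7.1, -0.4]
gripper_width: 33.8
time_s: 19.98
ee_pos: [490.6, 24.9, 102.7]
ee_rot: [-179.9, -0.0, -172.3]
force: [0.2, -6.9, -0.5]
gripper_width: 34.1
```

```bash
python3 -m inch '[{"x":0,"y":0.15,"z":0,"yaw":0,"gripper":-1},{"x":0,"y":0.15,"z":0,"yaw":0,"gripper":-1},{"x":0,"y":0.15,"z":0,"yaw":0,"gripper":-1}]' 25
python3 -m inch '[{"x":0,"y":0.15,"z":0,"yaw":0,"gripper":-1},{"x":0,"y":0.15,"z":0,"yaw":0,"gripper":-1}]' 25
```

```text
time_s: 20.23
ee_pos: [490.2, 28.3, 102.8]
ee_rot: [-179.7, -0.0, -172.2]
force: [1.2, -16.5, -0.9]
gripper_width: 33.9
time_s: 20.4
ee_pos: [490.1, 28.4, 102.7]
ee_rot: [-179.4, -0.0, -172.1]
force: [3.2, -28.7, -1.6]
gripper_width: 34.3
```

The force jumped to 29 N at y = 28.4, against a predicted stop of 28.8, so the guide is on the stop. I'll open only part way because the left cheek is close, then lift off.

```bash
python3 -m inch '[{"x":0,"y":0,"z":0,"yaw":0,"gripper":0},{"x":0,"y":0,"z":0,"yaw":0,"gripper":0.1},{"x":0,"y":0,"z":0,"yaw":0,"gripper":0.1},{"x":0,"y":0,"z":0,"yaw":0,"gripper":0.1},{"x":0,"y":0,"z":0,"yaw":0,"gripper":0.1}]'
python3 -m inch '[{"x":0,"y":0,"z":-0.5,"yaw":0,"gripper":0.1},{"x":0,"y":0,"z":-1,"yaw":0,"gripper":0.1},{"x":0,"y":0,"z":-2,"yaw":0,"gripper":0.1},{"x":0,"y":0,"z":-2.5,"yaw":0,"gripper":0.1},{"x":0,"y":0,"z":-2.5,"yaw":0,"gripper":0.1},{"x":0,"y":0,"z":-2.5,"yaw":0,"gripper":0.1},{"x":0,"y":0,"z":-2.5,"yaw":0,"gripper":0.1},{"x":0,"y":0,"z":-2.5,"yaw":0,"gripper":0.1},{"x":0,"y":0,"z":-2.5,"yaw":0,"gripper":0.1},{"x":0,"y":0,"z":0,"yaw":0,"gripper":0.1},{"x":0,"y":0,"z":0,"yaw":0,"gripper":0.1}]'
python3 - <<'E'
from h import *
p=np.load("pose.npy"); f=cams.grab_frame("wrist"); S=cams.grab_frame("scene")
print(proj(f,m2w(p,[(-39,79,121),(-57,62,109),(-57,96,109)])).round(1).tolist(), proj(S,m2w(p,[(-39,79,121),(139,0,288)])).round(1).tolist())
a=cv2.resize(S["pixels"][60:280,120:370],None,fx=1.6,fy=1.6); b=cv2.resize(f["pixels"],(400,300)); c=np.zeros((352,800,3),np.uint8); c[:,:400]=a; c[:300,400:]=b
cv2.imwrite("pics/s7.png",c[:,:,::-1])
E
```

```text
time_s: 20.82
ee_pos: [489.5, 33.9, 102.7]
ee_rot: [180.0, -0.0, -172.4]
force: [-0.2, -0.9, -0.5]
gripper_width: 50.2
time_s: 21.73
ee_pos: [490.0, 33.7, 289.3]
ee_rot: [-180.0, 0.2, -172.3]
force: [-0.6, -0.1, -1.6]
gripper_width: 50.5
[[254.9, 181.6], [237.5, 160.7], [272.6, 160.7]] [[283.0, 185.2], [199.4, 170.4]]
```

View pics/s7.png

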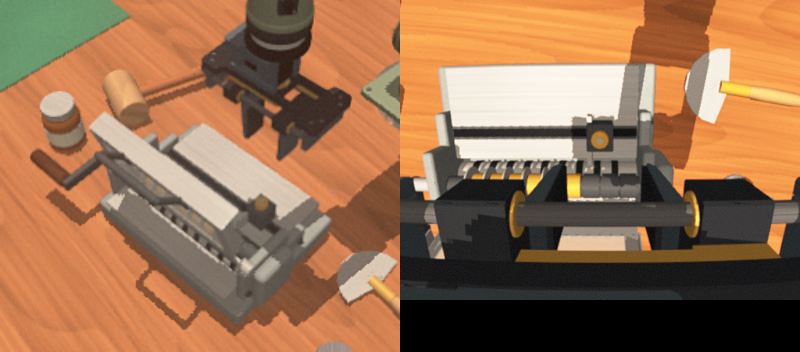

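The guard is still open. The nut shows at wrist pixel (256,178), against (255,182) predicted for the guide at its stop. The robot is clear of everything, so I'm handing in.

```bash
python3 -c "
from workcell import env; print(env.job_done())"
```

```text
the job is handed in; nothing more can be done
None
```

The guard is open on its rest, the side guide is hard against its end stop, and the job was handed in at about 22 s of the 56 s allowed.

- **Guard:** I held the handle bar in a light 15 N pinch and swung it over the arc, slowing for the last part onto the stop. It touched with about 8 N at around 1.80 rad. It stayed open after I let go, and was still open in the last picture.
- **Guide:** I pinched the block and slid it at about 30 mm/s against a steady 7 N. The force then rose to 29 N with no further movement, at y = 28.4 mm against a predicted 28.8 mm for the stop. I opened the jaws only part way to stay off the left cheek, and lifted clear.
- **Last checks:** The wrist picture has the nut about 1 px from the predicted stop position along the slot and about 4 px across it. The round knife, mallet and glue jar look untouched, the spool is only partly in view, and at the end the robot touched nothing.

**What went differently:**
- My first moves were refused because every row must list all five keys. Nothing moved.
- Partway through the guard swing my path ran about 3–5 mm inside the true arc, or the bar slipped that far in the pads. This gave up to 12 N of sideways pull until I corrected it.
- When the jaws opened at the stop, the arm sprang about 5 mm towards the stop. I saw no sign that it moved the guide.

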